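# Move the wet red chopping board to the drying stand

### The arm

A 6-joint arm with a two-finger parallel gripper is mounted at the origin on the work surface. World frame = base frame: x ahead of the robot, y to its left, z up, the work surface at z = 0. Lengths are in m, angles in degrees, forces in N, time in s.
With the tool pointing down it reaches from about 0.275 to 1 m from the base axis. Payload 8.4 kg.
Tool frame: the origin (TCP) lies between the finger pads; the fingertips stand 19 mm ahead of it and the grasp point (between the pads) is the TCP; z points along the fingers, x is the direction in which the jaws open and shut, and the axes are right-handed (so a half turn about z gives the same grasp; the last joint's range is limited). The gripper opens to 85 mm and grips with 20 to 120 N. Pads are 22 mm wide; open, the fingers measure 114 mm over their backs; the gripper's body (76 mm by 85 mm) begins 54 mm behind the grasp point. The pads swing forward as they close: fully open they stand 13 mm farther back than shut.
Start: joints at [66.154, 20.225, 93.587, -0, 66.188, -0.138], TCP at [0.251, 0.572, 0.25] pointing down, gripper open.
Joint ranges: [-150.9, 150.9], [-52.94, 120.26], [3.33, 152.33], [-74.26, 254.26], [0, 154.13], [-172.89, 172.89]. Speed limits (degrees/s): [127.2, 127.2, 159.86, 180, 180, 180].

### API

Orientations are given as [roll, pitch, yaw] about the fixed x, y, z axes, in that order (R = Rz(yaw) Ry(pitch) Rx(roll)).
In Python, from rig import bot, vision gives the robot as it stands.
- The arm moves only by the shell command python3 -m pendant 'ROWS' [FORCE]. ROWS is JSON, a list of rows, each an object with "turn": the turn, a rotation vector about the tool's x, y, z in rad, a list of three; "slide": the shift along the tool's x, y, z in cm, a list of three; "jaw": the finger opening in cm, from 0 to 8.54. A call has 1 to 8 rows; each row shifts and turns the commanded pose from where the row before left it, along the tool's axes as they then stand; what a row does not reach is not made up. A row lasts 1/8 s, in which the tool goes at most 62.5 mm and 10.7 degrees, less where a joint would pass 70% of its speed; a pose out of reach is approached as far as the arm can. A call with a gripper value outside its range is refused whole. The fingers move at their own pace and stop on an object; FORCE is the grip in N (left out, the last holds). Time passes only in rows, so rows that do not move let the fingers close. It gives the time, the measured TCP pose, the force and the opening at its end, in the units of the state.
- bot.state(): the state, without advancing time (a new reading comes with each control period).
- vision.grab_frame(name): name is "scene" or "top" or "wrist"; returns a dict with "pixels" (384x512x3 uint8, red, green, blue), "mtx" (3x3 intrinsics, pixels), "R" (3x3) and "t" (3): a world point X has camera coordinates R X + t. Camera axes: x right, y down, z forward; pixel columns grow to the right and rows downward; lengths in m; the calibration is good to about 2 mm. The wrist camera is an equidistant fisheye: a pixel r from the principal point sees the ray r / f radians off the axis. A picture is of the moment at which its call begins. There is no depth.
- bot.job_done(): hands the job in, once; it reports no verdict.
The state is a dict: "t": time; "qpos": joint angles; "dq": joint speeds; "tau": joint torques, N m; "tcp_pos": TCP position; "tool_rot": TCP orientation; "contact_force": force on the tool from outside, world axes, zero at the start; "wrist_torque": the same for the moment, N m; "finger_gap": finger opening in m.
Only numpy, scipy, OpenCV 4.12 (cv2) and the standard library are available. Lean on these libraries where they do the work, as an engineer would, in place of code of your own. Each camera call takes 0.05 s, during which the arm holds its last target.

### The job

The red chopping board was put away wet. Slide it up out of the black storage rack by its top edge and stand it upright in the single slot of the white drying stand, lowering it right down to the floor of the slot before letting go. Leave the green and blue boards in their places in the rack.

Things in the scene. Friction and masses are not known exactly. Their poses are not given: they have to be found in the camera images.
- board_red: the red plastic chopping board, 0.25 to 0.45 kg: a slab 12 mm thick (its x), 220 mm wide (y), 130 mm tall (z, up). Origin: centre of its underside. It stands upright on its long edge in one of three slots of a fixed black rack: slot floor 8 mm above the worktop, 18 mm wide between wire hoops whose tops are 78 mm above the worktop; 26 mm end lips stop it sliding out sideways. Above the hoops it is free to grip.
- board_green: the green chopping board, a bystander: same size, axes and origin (centre of underside) as the red one; stands in another slot of the same black rack. Slots are 66 mm apart along the boards' x; which board is in which slot varies. Its top edge is 138 mm above the worktop.
- board_blue: the blue chopping board, a bystander: same size, axes and origin (centre of underside) as the red one; stands in another slot of the same black rack. Slots are 66 mm apart along the boards' x; which board is in which slot varies. Its top edge is 138 mm above the worktop.
- stand: fixed white drying stand, a 110 x 272 mm tray, on the other side (left or right) from the rack. Origin: centre of its underside, on the worktop; x across its one slot, y along it. Slot centred on the origin, 36 mm wide between wire hoops with tops 78 mm above the worktop; floor 8 mm up; 260 mm long between 26 mm end lips. A board let go in it may lean up to 19 degrees: fine. Either face either way.
Not all that is in view belongs to the job. Of the things like the board_red, leave any that is yellow; of the rest the larger one is meant.

How it is judged:
By the outcome, as a careful person would: the job done as asked, in the order asked, and still so for the second after the job is handed in, with the robot touching nothing.
It also fails if it takes over 45 s, if anything falls off the work surface, if the arm or the gripper's body presses on something with over 40 N, if the wrist force passes 120 N, or if a joint passes its speed limit or range.

## Working session

There is one attempt and no reset: what is moved stays moved. The work goes in short steps, Python scripts to look and compute and a shell command to move; the robot and the scene stay as the last step left them, time stands still between calls to the robot, and variables do not carry over. Pictures are saved under pics/ and viewed, and the job is handed in when it is done.

```bash
ls; mkdir -p pics; python3 - <<'E'
from rig import bot, vision
import cv2,pickle
fr={}
for n in ["scene","top","wrist"]:
    f=vision.grab_frame(n); fr[n]=f
    cv2.imwrite(f"pics/{n}0.png",f["pixels"][:,:,::-1])
    print(n,f["mtx"],f["R"],f["t"])
pickle.dump(fr,open("fr0.pkl","wb"))
print(bot.state())
E
```

```text
pics
scene [[402.88915143   0.         256.46897405]
 [  0.         402.88915143 197.35051016]
 [  0.           0.           1.        ]] [[-0.26564715  0.96392105 -0.01696465]
 [ 0.78531107  0.20614985 -0.58377116]
 [-0.55921205 -0.16839967 -0.81174099]] [ 0.03490206 -0.3740138   1.47217506]
top [[350.69461345   0.         251.26338647]
 [  0.         350.69461345 187.61914162]
 [  0.           0.           1.        ]] [[ 0.01160467 -0.9996829   0.02234802]
 [-0.99239384 -0.01425354 -0.12227549]
 [ 0.12255525 -0.02075908 -0.99224456]] [0.08010908 0.48564381 0.96111965]
wrist [[297.31863964   0.         255.47167201]
 [  0.         297.31863964 186.62900109]
 [  0.           0.           1.        ]] [[ 4.02054140e-01  9.15615636e-01 -6.89925653e-04]
 [ 8.82310389e-01 -3.87227938e-01  2.67549809e-01]
 [ 2.44705630e-01 -1.08178237e-01 -9.63543784e-01]] [-0.62432349 -0.03434819  0.3780521 ]
{'t': 0.15, 'qpos': array([ 6.61542728e+01,  2.02535830e+01,  9.36163579e+01, -1.89540695e-03,
        6.61887880e+01, -1.37642687e-01]), 'dq': array([-0.03177377, -0.09406415, -0.28870984,  0.03840524, -0.03574464,
       -0.02306903]), 'tau': array([ 2.41891030e-03, -6.05632138e+01, -3.42339456e+01,  8.85301961e-05,
        6.08022252e-03, -5.12107749e-05]), 'tcp_pos': array([0.25117921, 0.57195685, 0.24975372]), 'tool_rot': array([1.79998408e+02, 5.87329199e-02, 6.62926808e+01]), 'contact_force': array([0.72924679, 0.0908898 , 1.10311085]), 'wrist_torque': array([-0.00561098, -0.01892332, -0.00726142]), 'finger_gap': 0.08546038255545403}
```

View pics/scene0.png

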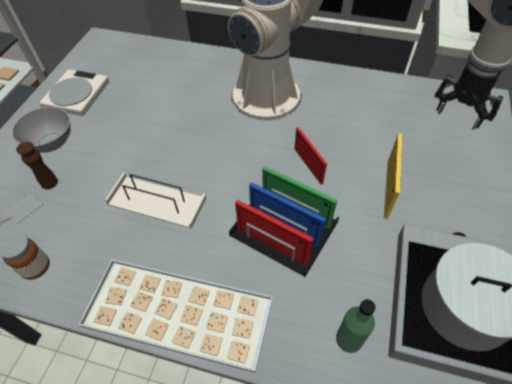

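View pics/top0.png

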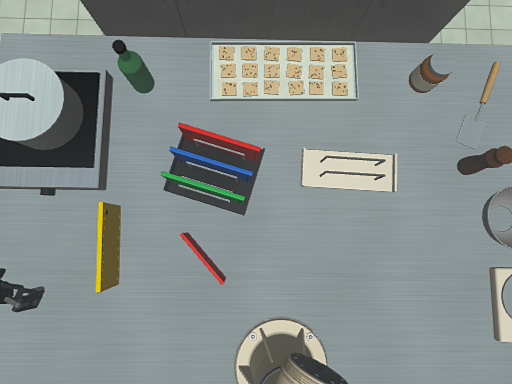

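View pics/wrist0.png

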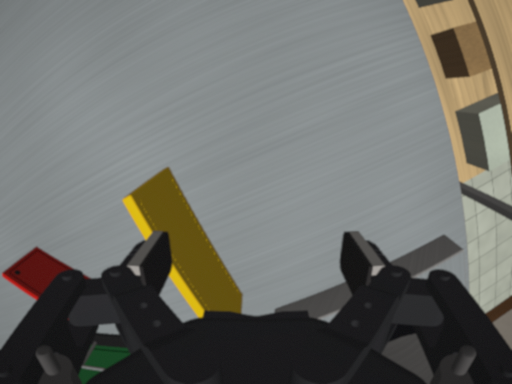

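The scene shows the large red board in the rack's slot farthest from the robot (top image, edge from (180,125) to (262,150)). The small red board at (203,258) and the yellow one are decoys. The stand is at (350,170) in the top image. I'll zoom in to measure.

```bash
python3 - <<'E'
import pickle,cv2,numpy as np
fr=pickle.load(open("fr0.pkl","rb"))
def crop(n,x0,y0,x1,y1,s,out):
    im=fr[n]["pixels"][y0:y1,x0:x1,::-1]
    cv2.imwrite(out,cv2.resize(im,None,fx=s,fy=s,interpolation=cv2.INTER_CUBIC))
crop("top",155,110,275,220,5,"pics/c1.png")
crop("top",295,140,405,200,7,"pics/c2.png")
crop("scene",100,160,215,235,6,"pics/c3.png")
E
```

```text
(no output)
```

View pics/c1.png

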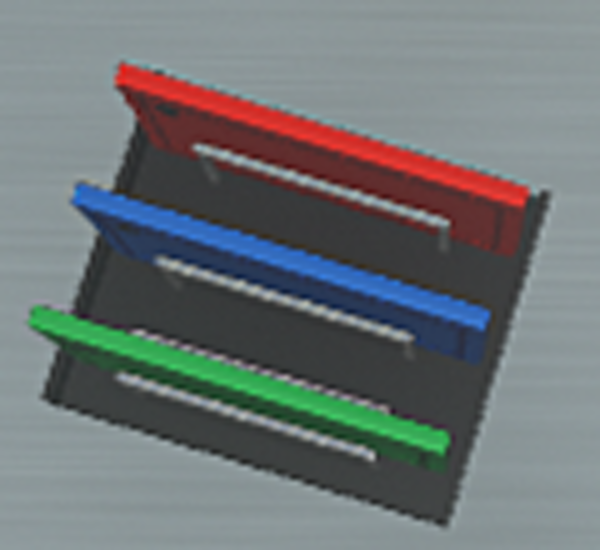

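View pics/c2.png

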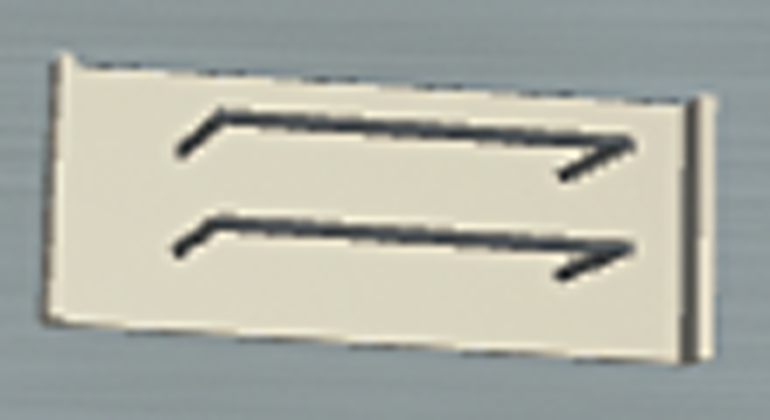

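View pics/c3.png

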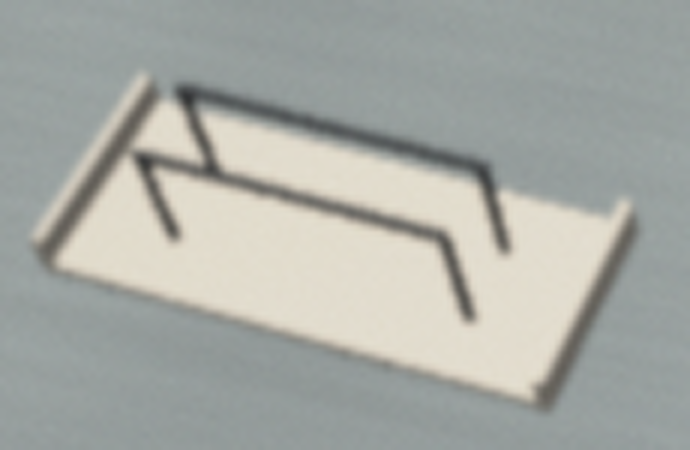

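```bash
cat > h.py <<'E'
import numpy as np
def ray(f,u,v,z):
    d=f["R"].T@np.linalg.solve(f["mtx"],[u,v,1]); c=-f["R"].T@f["t"]
    return c+d*(z-c[2])/d[2]
def un(x,y,s,x0,y0): return (x+.5)/s-.5+x0,(y+.5)/s-.5+y0
E
python3 - <<'E'
from h import *; import pickle
fr=pickle.load(open("fr0.pkl","rb"));np.set_printoptions(precision=4,suppress=True)
T=fr["top"];S=fr["scene"]
def rep(name,P):
    P=np.array(P);print(name,P[:,:2].tolist() and P[:,:2],"mean",P.mean(0))
    a=P[1]-P[0];b=P[3]-P[2];print(" len",np.linalg.norm(a),np.linalg.norm(b),"yaw",np.degrees(np.arctan2(a[1],a[0])),np.degrees(np.arctan2(b[1],b[0])),"w",np.linalg.norm(P[0]-P[2]),np.linalg.norm(P[1]-P[3]))
for n,L in dict(red=[(122,63),(528,188),(118,85),(525,207)],blue=[(80,184),(490,312),(74,202),(485,331)],green=[(36,307),(449,436),(30,326),(444,456)]).items():
    rep(n,[ray(T,*un(x,y,5,155,110),.138) for x,y in L])
rep("standT",[ray(T,*un(x,y,7,295,140),.0765) for x,y in [(222,117),(630,142),(220,222),(630,248)]])
rep("standS",[ray(S,*un(x,y,6,100,160),.0765) for x,y in [(140,157),(447,237),(185,92),(485,165)]])
rep("trayT",[ray(T,*un(x,y,7,295,140),.0) for x,y in [(45,322),(692,362),(75,68),(690,102)]])
rep("lipsT",[ray(T,*un(x,y,7,295,140),.026) for x,y in [(63,55),(708,96),(47,318),(712,357)]])
E
```

```text
red [[0.6369 0.2754]
 [0.5751 0.0671]
 [0.6253 0.277 ]
 [0.5652 0.0686]] mean [0.6007 0.172  0.138 ]
 len 0.21725488068631624 0.2169329471856056 yaw -106.52283217102452 -106.0780329578061 w 0.01172376490985264 0.01000970619170427
blue [[0.5733 0.2943]
 [0.5108 0.0858]
 [0.564  0.2969]
 [0.5011 0.0882]] mean [0.5373 0.1913 0.138 ]
 len 0.2176599141143898 0.21799895190099666 yaw -106.68701205602864 -106.76541299529147 w 0.009725486458338949 0.010034444439545686
green [[0.5099 0.3137]
 [0.4477 0.1056]
 [0.5002 0.3163]
 [0.4377 0.1079]] mean [0.4739 0.2109 0.138 ]
 len 0.21724606396174484 0.217566438389286 yaw -106.62949522506541 -106.70611199656713 w 0.010030288524073658 0.01033544003622855
standT [[ 0.5678 -0.1164]
 [ 0.5605 -0.2765]
 [ 0.5263 -0.115 ]
 [ 0.5185 -0.2751]] mean [ 0.5433 -0.1958  0.0765]
 len 0.16031565359159236 0.16024569501149025 yaw -92.62030528935875 -92.78153856351844 w 0.041539372292844594 0.041989478773721604
standS [[ 0.5627 -0.2722]
 [ 0.5691 -0.1137]
 [ 0.5212 -0.269 ]
 [ 0.5258 -0.1122]] mean [ 0.5447 -0.1918  0.0765]
 len 0.15863842869826464 0.15683662265500148 yaw 87.71793645289331 88.34019408230236 w 0.04165779493690272 0.043331908615768
trayT [[ 0.4962 -0.0593]
 [ 0.4833 -0.3308]
 [ 0.6046 -0.0726]
 [ 0.5943 -0.3342]] mean [ 0.5446 -0.1992  0.    ]
 len 0.271850931021763 0.26181491819236924 yaw -92.72871347425293 -92.25692469301251 w 0.10917922965084208 0.11104523446626997
lipsT [[ 0.6038 -0.0631]
 [ 0.591  -0.3305]
 [ 0.4945 -0.0558]
 [ 0.4824 -0.3279]] mean [ 0.5429 -0.1943  0.026 ]
 len 0.2677155537763075 0.2723175733493382 yaw -92.73499173459356 -92.54453848939897 w 0.1095491183452668 0.10865557061289652
```

```bash
cat > g.py <<'E'
import sys; from rig import bot; import numpy as np
from scipy.spatial.transform import Rotation as Ro
np.set_printoptions(precision=3,suppress=True)
s=bot.state(); R=Ro.from_euler("xyz",s["tool_rot"],degrees=True)
tgt=np.array([float(a) for a in sys.argv[1:4]]); yaw=float(sys.argv[4])
print("t",s["t"],"pos",s["tcp_pos"],"rot",s["tool_rot"],"q",s["qpos"],"F",s["contact_force"],"gap",s["finger_gap"])
print("slide cm",R.inv().apply(tgt-s["tcp_pos"])*100,"turn rad",(R.inv()*Ro.from_euler("xyz",[180,0,yaw],degrees=True)).as_rotvec())
print("slide after turn",Ro.from_euler("xyz",[180,0,yaw],degrees=True).inv().apply(tgt-s["tcp_pos"])*100)
E
python3 g.py .601 .172 .25 -16.5
```

```text
t 0.15 pos [0.251 0.572 0.25 ] rot [179.998   0.059  66.293] q [66.154 20.254 93.616 -0.002 66.189 -0.138] F [0.729 0.091 1.103] gap 0.08546038255545403
slide cm [-22.555  48.111  -0.   ] turn rad [0.001 0.001 1.445]
slide after turn [44.901 28.413 -0.025]
```

```bash
python3 -m pendant '[{"slide":[-2.2,4.8,0],"turn":[0,0,0],"jaw":5},{"slide":[-2.2,4.8,0],"turn":[0,0,0],"jaw":5},{"slide":[-2.2,4.8,0],"turn":[0,0,0],"jaw":5},{"slide":[-2.2,4.8,0],"turn":[0,0,0],"jaw":5},{"slide":[-2.2,4.8,0],"turn":[0,0,0],"jaw":5},{"slide":[-2.2,4.8,0],"turn":[0,0,0],"jaw":5},{"slide":[-2.2,4.8,0],"turn":[0,0,0],"jaw":5},{"slide":[-2.2,4.8,0],"turn":[0,0,0],"jaw":5}]'
python3 -m pendant '[{"slide":[0,0,0],"turn":[0,0,0.18],"jaw":5},{"slide":[0,0,0],"turn":[0,0,0.18],"jaw":5},{"slide":[0,0,0],"turn":[0,0,0.18],"jaw":5},{"slide":[0,0,0],"turn":[0,0,0.18],"jaw":5},{"slide":[0,0,0],"turn":[0,0,0.18],"jaw":5},{"slide":[0,0,0],"turn":[0,0,0.18],"jaw":5},{"slide":[0,0,0],"turn":[0,0,0.18],"jaw":5},{"slide":[0,0,0],"turn":[0,0,0.18],"jaw":5}]'
python3 g.py .601 .172 .25 -16.5
```

```text
t: 1.15
tcp_pos: [0.533, 0.2552, 0.2502]
tool_rot: [-180.0, 0.0, 66.3]
contact_force: [0.7, 0.0, 1.1]
finger_gap: 0.0502
t: 2.15
tcp_pos: [0.5319, 0.2566, 0.25]
tool_rot: [180.0, 0.0, -16.6]
contact_force: [-0.1, -0.9, -0.0]
finger_gap: 0.05
t 2.15 pos [0.532 0.257 0.25 ] rot [179.975   0.026 -16.556] q [25.608 17.219 97.921 -0.001 64.896 42.164] F [-0.098 -0.896 -0.006] gap 0.049986681313907204
slide cm [ 9.031  6.142 -0.003] turn rad [ 0.     0.    -0.001]
slide after turn [ 9.025  6.151 -0.002]
```

```bash
python3 -m pendant '[{"slide":[4.5,3.1,0],"turn":[0,0,0],"jaw":5},{"slide":[4.5,3.05,0],"turn":[0,0,0],"jaw":5},{"slide":[0,0,2.5],"turn":[0,0,0],"jaw":5},{"slide":[0,0,2.5],"turn":[0,0,0],"jaw":5},{"slide":[0,0,0],"turn":[0,0,0],"jaw":5}]'
python3 g.py .601 .172 .11 -16.5
python3 - <<'E'
from rig import vision; import cv2
for n in ["top","wrist"]:
    p=vision.grab_frame(n)["pixels"][:,:,::-1]
    if n=="top": p=cv2.resize(p[90:230,140:300],None,fx=4,fy=4,interpolation=cv2.INTER_CUBIC)
    cv2.imwrite(f"pics/{n}1.png",p)
E
```

```text
t: 2.78
tcp_pos: [0.6, 0.1719, 0.1982]
tool_rot: [179.9, 0.2, -16.2]
contact_force: [-0.5, 0.8, -0.4]
finger_gap: 0.0499
t 2.775 pos [0.6   0.172 0.198] rot [179.867   0.212 -16.233] q [15.853 23.226 96.251  0.    60.773 32.086] F [-0.474  0.836 -0.356] gap 0.04987531278772027
slide cm [ 0.127 -0.053  8.82 ] turn rad [0.002 0.004 0.005]
slide after turn [ 0.094 -0.033  8.821]
```

View pics/top1.png

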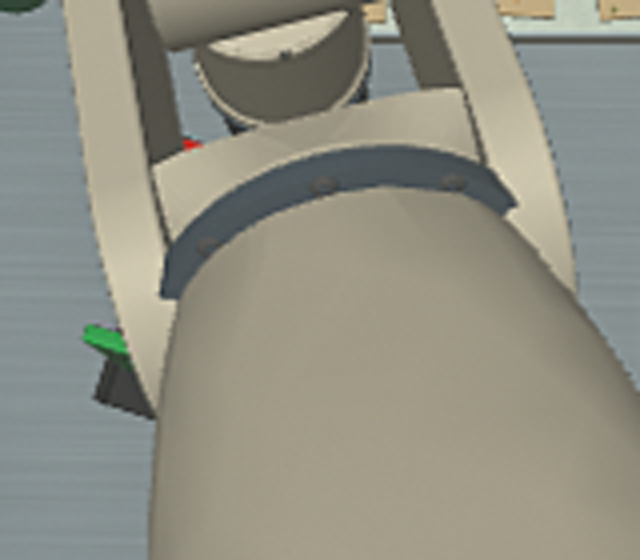

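View pics/wrist1.png

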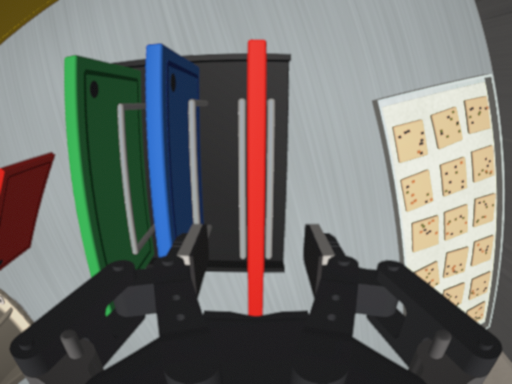

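The wrist view shows the red edge at column 257, midway between the fingers (193 and 318), and parallel to them. I'll descend and grip.

```bash
python3 -m pendant '[{"slide":[0,0,2.2],"turn":[0,0,0],"jaw":5},{"slide":[0,0,2.2],"turn":[0,0,0],"jaw":5},{"slide":[0,0,2.2],"turn":[0,0,0],"jaw":5},{"slide":[0,0,2.2],"turn":[0,0,0],"jaw":5},{"slide":[0,0,0],"turn":[0,0,0],"jaw":5}]'
python3 g.py .601 .172 .11 -16.5
```

```text
t: 3.5
tcp_pos: [0.601, 0.1727, 0.1121]
tool_rot: [180.0, 0.1, -16.2]
contact_force: [0.0, -0.2, -0.2]
finger_gap: 0.05
t 3.5 pos [0.601 0.173 0.112] rot [179.959   0.062 -16.192] q [15.892 29.11  99.567 -0.002 51.397 32.086] F [ 0.045 -0.154 -0.172] gap 0.05002059741156157
slide cm [0.021 0.062 0.207] turn rad [0.001 0.001 0.005]
slide after turn [0.021 0.062 0.207]
```

```bash
python3 -m pendant '[{"slide":[0,0,0],"turn":[0,0,0],"jaw":3},{"slide":[0,0,0],"turn":[0,0,0],"jaw":2},{"slide":[0,0,0],"turn":[0,0,0],"jaw":0.8},{"slide":[0,0,0],"turn":[0,0,0],"jaw":0.8},{"slide":[0,0,0],"turn":[0,0,0],"jaw":0.8},{"slide":[0,0,0],"turn":[0,0,0],"jaw":0.8}]' 70
python3 -m pendant '[{"slide":[0,0,-0.5],"turn":[0,0,0],"jaw":0},{"slide":[0,0,-1],"turn":[0,0,0],"jaw":0},{"slide":[0,0,-1],"turn":[0,0,0],"jaw":0},{"slide":[0,0,0],"turn":[0,0,0],"jaw":0}]' 
python3 - <<'E'
from rig import vision; import cv2
for n in ["scene","wrist"]:
    p=vision.grab_frame(n)["pixels"][:,:,::-1]
    cv2.imwrite(f"pics/{n}2.png",p)
E
```

```text
t: 4.25
tcp_pos: [0.602, 0.1728, 0.1136]
tool_rot: [-179.9, -0.1, -16.2]
contact_force: [-0.9, -0.2, 6.4]
finger_gap: 0.0112
t: 4.75
tcp_pos: [0.6021, 0.1727, 0.1385]
tool_rot: [-179.9, -0.1, -16.2]
contact_force: [0.6, 0.7, -2.2]
finger_gap: 0.0117
```

View pics/scene2.png

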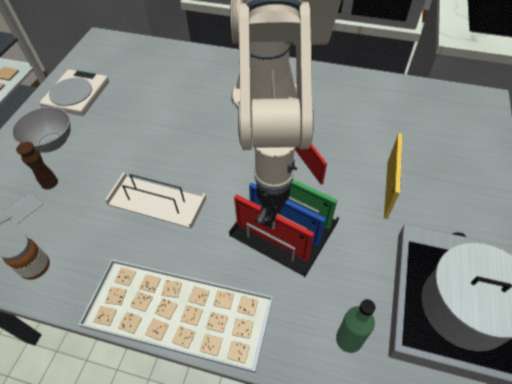

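View pics/wrist2.png

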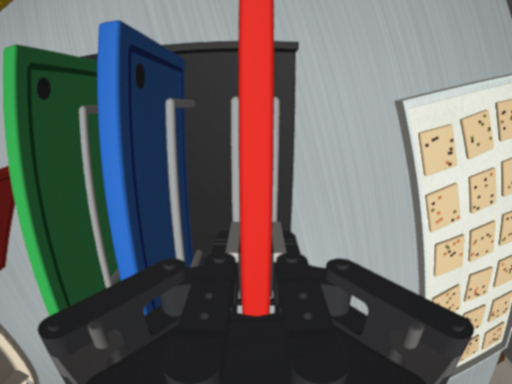

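The gripper is holding the board: the gap is 11.7 mm, and the −2.2 N load fits its weight. The neighbours haven't moved, so I'll lift it clear.

```bash
python3 -m pendant '[{"slide":[0,0,-2],"turn":[0,0,0],"jaw":0},{"slide":[0,0,-3],"turn":[0,0,0],"jaw":0},{"slide":[0,0,-3],"turn":[0,0,0],"jaw":0},{"slide":[0,0,-3],"turn":[0,0,0],"jaw":0},{"slide":[0,0,-3],"turn":[0,0,0],"jaw":0},{"slide":[0,0,-2],"turn":[0,0,0],"jaw":0},{"slide":[0,0,0],"turn":[0,0,0],"jaw":0}]' 
python3 g.py .544 -.195 .3 -2.7
python3 - <<'E'
from rig import vision; import cv2
for n in ["scene"]:
    p=vision.grab_frame(n)["pixels"][:,:,::-1]
    cv2.imwrite(f"pics/{n}3.png",p)
E
```

```text
t: 5.72
tcp_pos: [0.6022, 0.1727, 0.3]
tool_rot: [-179.9, -0.2, -16.2]
contact_force: [0.5, -0.8, -2.4]
finger_gap: 0.0113
t 5.725 pos [0.602 0.173 0.3  ] rot [-179.879   -0.196  -16.216] q [15.869 17.879 90.455 -0.002 71.436 32.086] F [ 0.526 -0.767 -2.37 ] gap 0.011345981393267448
slide cm [ 4.678 36.938 -0.066] turn rad [-0.002 -0.004 -0.236]
slide after turn [-4.084 37.008 -0.004]
```

View pics/scene3.png

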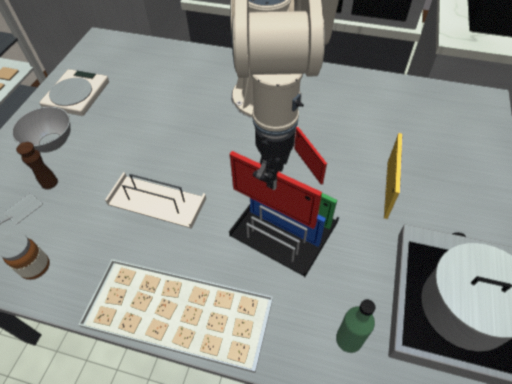

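The board is out of the rack, level, and nothing else moved. Next I'll carry it over to the stand.

```bash
python3 -m pendant '[{"slide":[0.4,3.1,0],"turn":[0,0,0],"jaw":0},{"slide":[0.6,4.8,0],"turn":[0,0,0],"jaw":0},{"slide":[0.6,4.8,0],"turn":[0,0,0],"jaw":0},{"slide":[0.6,4.8,0],"turn":[0,0,0],"jaw":0},{"slide":[0.6,4.8,0],"turn":[0,0,0],"jaw":0},{"slide":[0.6,4.8,0],"turn":[0,0,0],"jaw":0},{"slide":[0.6,4.8,0],"turn":[0,0,0],"jaw":0},{"slide":[0.7,4.9,0],"turn":[0,0,0],"jaw":0}]' 
python3 -m pendant '[{"slide":[0,0,0],"turn":[0,0,-0.08],"jaw":0},{"slide":[0,0,0],"turn":[0,0,-0.08],"jaw":0},{"slide":[0,0,0],"turn":[0,0,-0.076],"jaw":0},{"slide":[0,0,0],"turn":[0,0,0],"jaw":0}]' 
python3 g.py .544 -.195 .3 -2.7
python3 - <<'E'
from rig import vision; import cv2,pickle
d={n:vision.grab_frame(n) for n in ["scene","wrist"]}; pickle.dump(d,open("fr4.pkl","wb"))
for n in d: cv2.imwrite(f"pics/{n}4.png",d[n]["pixels"][:,:,::-1])
E
```

```text
t: 6.78
tcp_pos: [0.5427, -0.1952, 0.2961]
tool_rot: [-180.0, 0.1, -16.2]
contact_force: [0.9, 0.1, -3.0]
finger_gap: 0.0113
t: 7.28
tcp_pos: [0.5431, -0.1938, 0.2962]
tool_rot: [-180.0, 0.1, -2.7]
contact_force: [-0.4, -0.3, -1.4]
finger_gap: 0.0111
t 7.275 pos [ 0.543 -0.194  0.296] rot [-179.967    0.108   -2.726] q [-19.786  13.635  96.646  -0.     69.831 -17.06 ] F [-0.353 -0.312 -1.391] gap 0.011134421132018233
slide cm [ 0.092  0.116 -0.383] turn rad [-0.001  0.002 -0.   ]
slide after turn [ 0.093  0.116 -0.382]
```

View pics/scene4.png

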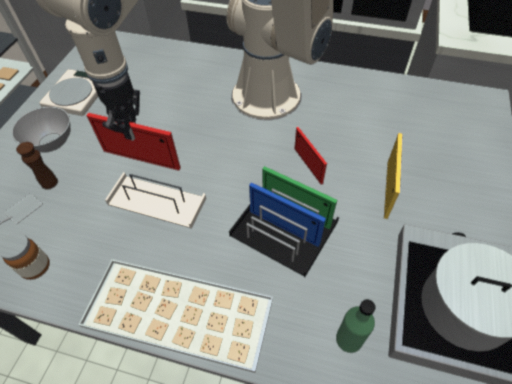

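View pics/wrist4.png

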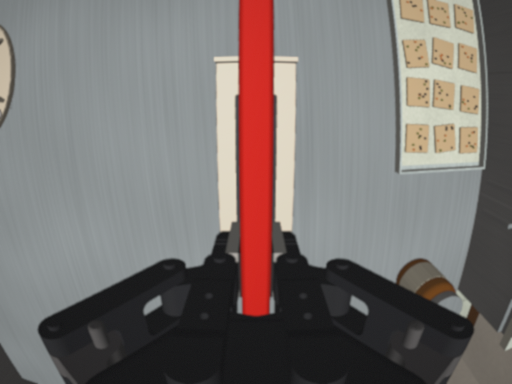

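```bash
python3 - <<'E'
from h import *; import pickle,cv2
f=pickle.load(open("fr4.pkl","rb"))["scene"]
p=f["pixels"][95:185,75:195,::-1]; cv2.imwrite("pics/c5.png",cv2.resize(p,None,fx=6,fy=6,interpolation=cv2.INTER_CUBIC))
# predicted corners of board if centred at TCP
c=np.array([.543,-.194]); y=np.radians(-2.7)
n=np.array([np.cos(y),np.sin(y)]);l=np.array([-np.sin(y),np.cos(y)])
for z in(.1905,.3205):
  for s in(-1,1):
    P=np.r_[c+s*.11*l+.006*n,z];q=f["mtx"]@(f["R"]@P+f["t"]);u=q[:2]/q[2];print(z,s,((u-[75,95]+.5)*6-.5).round(1))
E
```

```text
0.1905 -1 [169.5 342.2]
0.1905 1 [625.5 457.1]
0.3205 -1 [ 62.5 120.7]
0.3205 1 [566.  238.5]
```

View pics/c5.png

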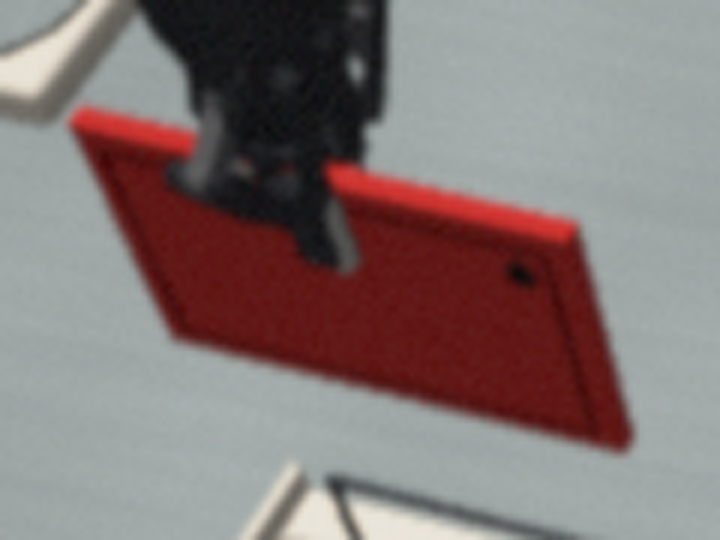

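The board's corners (175,338) and (625,450) are within about 1 px of where they'd be if it were centred at the TCP. I'll lower it.

```bash
python3 -m pendant '[{"slide":[0.1,0,2],"turn":[0,0,0],"jaw":0},{"slide":[0,0,2.5],"turn":[0,0,0],"jaw":0},{"slide":[0,0,2.5],"turn":[0,0,0],"jaw":0},{"slide":[0,0,2.5],"turn":[0,0,0],"jaw":0},{"slide":[0,0,2.5],"turn":[0,0,0],"jaw":0},{"slide":[0,0,2.5],"turn":[0,0,0],"jaw":0},{"slide":[0,0,2],"turn":[0,0,0],"jaw":0},{"slide":[0,0,0],"turn":[0,0,0],"jaw":0}]' 
python3 g.py .544 -.195 .113 -2.7
```

```text
t: 8.38
tcp_pos: [0.5436, -0.1935, 0.1307]
tool_rot: [-179.9, 0.2, -2.7]
contact_force: [-0.5, 0.6, -3.0]
finger_gap: 0.0112
t 8.375 pos [ 0.544 -0.194  0.131] rot [-179.944    0.19    -2.746] q [-19.744  24.139 105.104  -0.002  50.955 -16.996] F [-0.496  0.582 -3.041] gap 0.011212301700868002
slide cm [0.053 0.148 1.771] turn rad [-0.001  0.003 -0.001]
slide after turn [0.047 0.146 1.771]
```

```bash
python3 -m pendant '[{"slide":[0,0,0.5],"turn":[0,0,0],"jaw":0},{"slide":[0,0,0.5],"turn":[0,0,0],"jaw":0},{"slide":[0,0,0.4],"turn":[0,0,0],"jaw":0},{"slide":[0,0,0],"turn":[0,0,0],"jaw":0}]' 
python3 -m pendant '[{"slide":[0,0,0.2],"turn":[0,0,0],"jaw":0},{"slide":[0,0,0],"turn":[0,0,0],"jaw":0}]' 
python3 -m pendant '[{"slide":[0,0,0.1],"turn":[0,0,0],"jaw":0},{"slide":[0,0,0],"turn":[0,0,0],"jaw":0}]'
```

```text
t: 8.88
tcp_pos: [0.5446, -0.194, 0.1181]
tool_rot: [-180.0, 0.0, -2.7]
contact_force: [-0.2, -0.2, -2.6]
finger_gap: 0.0118
t: 9.12
tcp_pos: [0.5447, -0.194, 0.1163]
tool_rot: [-180.0, 0.0, -2.7]
contact_force: [-0.5, -0.5, -3.3]
finger_gap: 0.0113
t: 9.38
tcp_pos: [0.5447, -0.194, 0.1153]
tool_rot: [-180.0, 0.0, -2.7]
contact_force: [-0.5, -0.1, -2.6]
finger_gap: 0.0111
```

```bash
python3 -m pendant '[{"slide":[0,0,0.1],"turn":[0,0,0],"jaw":0},{"slide":[0,0,0],"turn":[0,0,0],"jaw":0}]' 
python3 -m pendant '[{"slide":[0,0,0.1],"turn":[0,0,0],"jaw":0},{"slide":[0,0,0],"turn":[0,0,0],"jaw":0}]'
```

```text
t: 9.62
tcp_pos: [0.5447, -0.194, 0.1142]
tool_rot: [180.0, 0.0, -2.7]
contact_force: [0.2, 0.6, -2.4]
finger_gap: 0.0112
t: 9.88
tcp_pos: [0.5449, -0.1941, 0.1136]
tool_rot: [180.0, -0.0, -2.7]
contact_force: [-1.0, -0.0, 1.4]
finger_gap: 0.0113
```

```bash
python3 -m pendant '[{"slide":[0,0,0.1],"turn":[0,0,0],"jaw":0},{"slide":[0,0,0],"turn":[0,0,0],"jaw":0}]'
python3 - <<'E'
from rig import vision; import cv2
for n in ["scene","wrist"]:
    p=vision.grab_frame(n)["pixels"][:,:,::-1]
    if n=="scene": p=cv2.resize(p[100:240,70:230],None,fx=4,fy=4,interpolation=cv2.INTER_CUBIC)
    cv2.imwrite(f"pics/{n}6.png",p)
E
```

```text
t: 10.12
tcp_pos: [0.5451, -0.1941, 0.1136]
tool_rot: [180.0, -0.0, -2.7]
contact_force: [-3.4, 1.5, 12.7]
finger_gap: 0.0114
```

View pics/scene6.png

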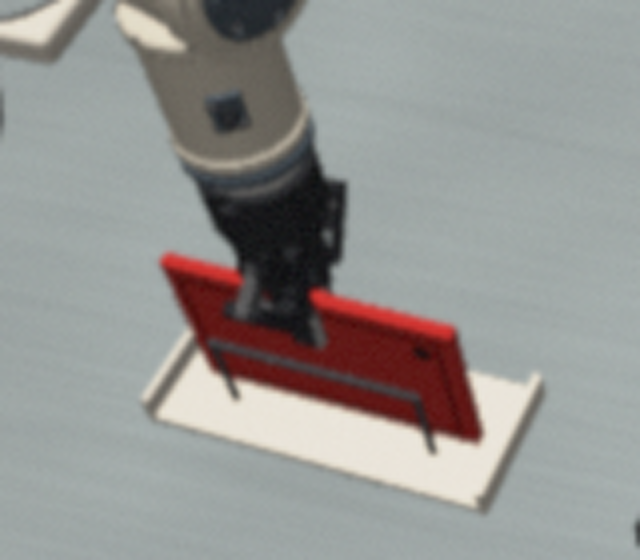

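View pics/wrist6.png

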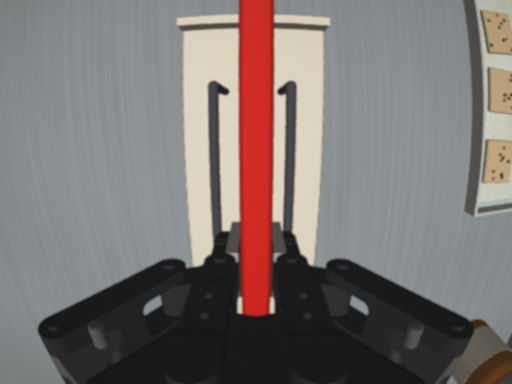

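The board is on the slot floor: the load went from −2.6 N to +12.7 N and the TCP stopped at 0.1136, the same height as the grasp in the rack. The wrist view shows it midway between the hoops (columns 214 and 290, board at 257), so I'll release gently.

```bash
python3 -m pendant '[{"slide":[0,0,-0.1],"turn":[0,0,0],"jaw":1.4},{"slide":[0,0,0],"turn":[0,0,0],"jaw":1.7},{"slide":[0,0,0],"turn":[0,0,0],"jaw":2.2},{"slide":[0,0,0],"turn":[0,0,0],"jaw":3},{"slide":[0,0,0],"turn":[0,0,0],"jaw":4},{"slide":[0,0,0],"turn":[0,0,0],"jaw":4}]' 20
python3 - <<'E'
from rig import vision; import cv2
cv2.imwrite("pics/wrist7.png",vision.grab_frame("wrist")["pixels"][:,:,::-1])
E
```

```text
t: 10.98
tcp_pos: [0.5447, -0.194, 0.1132]
tool_rot: [-180.0, 0.0, -2.7]
contact_force: [-0.4, 0.4, -0.1]
finger_gap: 0.0402
```

View pics/wrist7.png

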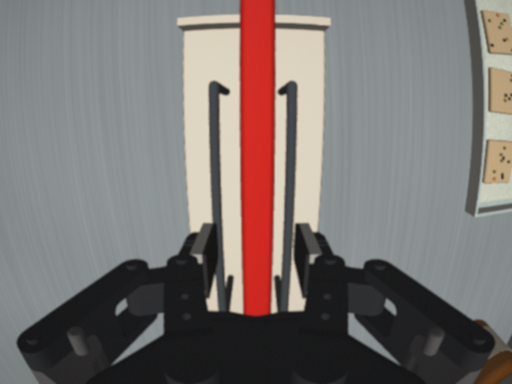

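The fingers are clear on both sides with zero force, and the board stands upright between them. I'll retreat straight up.

```bash
python3 -m pendant '[{"slide":[0,0,-1],"turn":[0,0,0],"jaw":4},{"slide":[0,0,-2],"turn":[0,0,0],"jaw":4},{"slide":[0,0,-3],"turn":[0,0,0],"jaw":4},{"slide":[0,0,-4],"turn":[0,0,0],"jaw":4},{"slide":[0,0,-4],"turn":[0,0,0],"jaw":4},{"slide":[0,0,-4],"turn":[0,0,0],"jaw":4},{"slide":[0,0,0],"turn":[0,0,0],"jaw":4},{"slide":[0,0,0],"turn":[0,0,0],"jaw":4}]'
python3 - <<'E'
from rig import vision; import cv2
for n in ["scene","wrist"]: cv2.imwrite(f"pics/{n}8.png",vision.grab_frame(n)["pixels"][:,:,::-1])
E
```

```text
t: 12.02
tcp_pos: [0.5444, -0.1939, 0.2933]
tool_rot: [-180.0, -0.0, -2.7]
contact_force: [-0.3, -0.3, -0.3]
finger_gap: 0.0397
```

View pics/scene8.png

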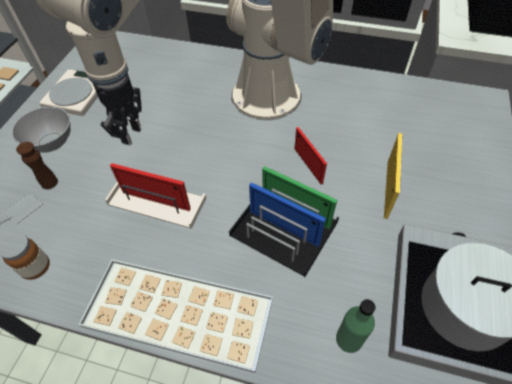

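View pics/wrist8.png

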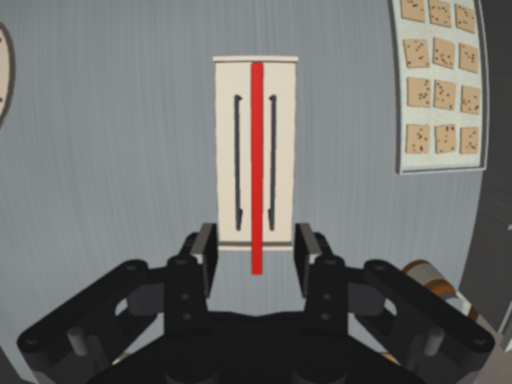

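The red board stands upright and centred in the stand (scene (150,188)). Its overhang past the near lip in the wrist view is perspective on the raised top edge. Green and blue are still in the rack.

```bash
python3 -c "
from rig import bot; print(bot.job_done())"
```

```text
the job is handed in; nothing more can be done
None
```

The red board now stands upright in the drying stand's slot, and I handed the job in at about 12 s. I gripped it by its top edge, lifted it straight out of the rack, lowered it to the slot floor and only then let go.

- **Seating:** the vertical load went from −2.6 N to +12.7 N as the board touched down. The gripper stopped at 0.1136 m, the same height as when it gripped the board on the rack's equally high floor.
- **After release:** the last pictures show the board upright and centred between the hoops. The gripper is about 155 mm above the board's top edge, with no contact force on it.
- **Other objects:** the green and blue boards are still in their rack slots, and the small red and yellow boards were not touched.

None of my checks failed or disagreed. In the last wrist picture the board's top edge seems to pass the near lip. I took that as perspective, because the scene view and the seating height both put the underside between the lips.

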